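# Hang the washed tube baskets in the drying station and start the blower

### The job

Hang both tube baskets by their handles under the warm-air duct of the drying station, the deep basket on the higher hook and the shallow one on the lower hook, so that they hang freely. Only when both are hanging, switch the blower on by throwing its toggle lever all the way over to the far side. Leave the tube rack and the cardboard box as they stand.

Things in the scene. Friction and masses are not known exactly. Their poses are not given: they have to be found in the camera images.
- station: Fixed drying station: drip tray (x -40 to 100, y -200 to 200, 14 mm high), 20 mm posts at x 75, y -195 and 195, and a white duct over x 5 to 85, y -215 to 215 mm, z 360 to 415. Origin on the bench; +x away from the robot. Hooks at y -95 and 95, seats at x 0, 5 mm before the duct: a vertical tool there would hit the duct, so come leaning, from the robot's side.
- hook_high: Higher of the two hooks, fixed, left or right in the station. Origin on the bench below its seat. A round rod, diameter 10 mm, drops from the duct at x 70 mm and bends into the arm, which runs to -x, towards the robot. Its top is flat from x -15 to 15 mm (seat), rises 8 mm towards the rod; the upturned tip ends at x -35 mm, 20 mm above the seat.
- hook_high_seat (a point): Seat of the higher hook: middle of the flat upper side of its arm, 240 mm above the bench. Axes as hook_high.
- hook_low: The lower of the two hooks, same shape as the higher one. Origin on the bench below its seat.
- hook_low_seat (a point): Seat of the lower hook: middle of the flat upper side of its arm, 165 mm above the bench. Axes as hook_low.
- deep_basket: Deep open steel basket 110 (x) x 46 (y) x 100 mm, 0.22 to 0.45 kg. Rigid bow handle at mid-length: two upright straps 14 mm wide (x), 4 thick, 54 mm over their outsides (y), 46 inside, and a level top strap, its top 175 mm above the underside. Origin: centre of underside. The hook arm enters the bow along x; pinch the bow across both straps, the arm then passes between the fingers.
- deep_basket_handle (a point): Middle of the underside of the level top strap of the deep basket's handle, 171 mm above the basket's underside.
- shallow_basket: Shallow open steel basket, 110 (x) x 46 (y) x 45 mm (z), 0.16 to 0.34 kg, with the same kind of bow handle (54 mm over its straps), top 120 mm above the underside. Origin: centre of the underside.
- shallow_basket_handle (a point): Middle of the underside of the level top strap of the shallow basket's handle, 116 mm above the basket's underside.
- blower_base: Grey switch block 70 (x) x 50 (y) x 25 mm, fixed on the bench to the left or the right of the station. Origin: centre of the underside. The lever's hinge axis is along y, 22 mm above the origin.
- blower (a joint): Angle of the blower's toggle lever: near 0 = off, leaning 29 degrees towards the robot (-x of the block); 1.0 rad = on, against its stop, leaning 29 degrees away (+x). It stays where it is left and moves with about 1 N at its tip.
- blower_tip (a point): Centre of the black ball (26 mm diameter) at the end of the lever, 80 mm from the hinge.
- tube_rack: Bystander: black rack 70 x 100 mm with capped tubes, 96 mm high, on the other side of the station from the switch. Origin: centre of the underside.
- cap_box: Bystander: cardboard box 70 x 90 x 45 mm, between the baskets. Origin: centre of the underside.
Not all that is in view belongs to the job. Leave any pink, purple or yellow look-alike of the blower_base alone.

How it is judged:
By the outcome, as a careful person would: the job done as asked, in the order asked, and still so for the second after the job is handed in, with the robot touching nothing.
It also fails if it takes over 72 s, if anything falls off the work surface, if the arm or the gripper's body presses on something with over 40 N, if the wrist force passes 120 N, or if a joint passes its speed limit or range.

### The arm

A 6-joint arm with a two-finger parallel gripper is mounted at the origin on the work surface. World frame = base frame: x ahead of the robot, y to its left, z up, the work surface at z = 0. Lengths are in m, angles in rad, forces in N, time in s.
With the tool pointing down it reaches from about 0.35 to 0.775 m from the base axis. Payload 7.3 kg.
Tool frame: the origin (TCP) lies on the front face of the gripper's body, between the roots of the fingers; the fingertips stand ahead of it and the grasp point (between the pads) lies 47 mm ahead of it (finger_overhang is the z of the fingertips in the tool frame, in m); z points along the fingers, y is the line along which they close (so a half turn about z gives the same grasp; the last joint's range is limited). The gripper opens to 92 mm and grips with 3 to 60 N. Pads are 19 mm wide; open, the fingers measure 130 mm over their backs; the gripper's body (75 mm by 190 mm) begins 47 mm behind the grasp point.
Start: joints at [-1.329, 0.342, 1.524, -0, 1.275, -0.146], TCP at [0.199, -0.486, 0.292] pointing down, gripper open.
Joint ranges: [-2.53, 2.53], [-0.77, 2.02], [0.04, 2.7], [-1, 4.14], [0.28, 2.66], [-3.11, 3.11]. Speed limits (rad/s): [2.57, 2.57, 3.14, 3.14, 3.14, 3.14].

### API

Orientations are given as [roll, pitch, yaw] about the fixed x, y, z axes, in that order (R = Rz(yaw) Ry(pitch) Rx(roll)).
In Python, from cell import * gives the robot as it stands. The module is installed in compiled form; this text tells all that it offers.
- The arm moves only by the tool arm_command, never from a script. Its argument "series" is a list of rows, each an object of numbers: "x", "y", "z": the shift along the tool's x, y, z in mm; "rx", "ry", "rz": the turn, a rotation vector about the tool's x, y, z in degrees. A call has 1 to 20 rows; each row is the pose to reach, as a shift and turn from the pose commanded when the call began, along the tool's axes at that moment; what a row does not reach only later rows make up. A row lasts 1/10 s, in which the tool goes at most 50 mm and 8.59 degrees, less where a joint would pass 70% of its speed; a pose out of reach is approached as far as the arm can. A call with a gripper value outside its range is refused whole. "hand" is the finger opening in mm, from 0 to 91.8, set as the call begins (left out, the last holds). The fingers move at their own pace and stop on an object; "squeeze" is the grip in N (left out, the last holds). Time passes only in rows, so rows that repeat a pose let the fingers close. It gives the time, the measured TCP pose, the force, the opening and the grip force at its end, in the units of the state.
- observe(): the state, without advancing time (a new reading comes with each control period).
- read_camera(name): name is "scene" or "top" or "wrist"; returns a dict with "pixels" (384x512x3 uint8, blue, green, red), "K" (3x3 intrinsics, pixels), "k1" (the pictures are not rectified: a ray, as slopes to the right and down, at radius r is drawn at 1 + k1 r^2 times it, then the intrinsics apply), "rvec" (rotation vector, rad) and "tvec" (3), from world to camera coordinates, as OpenCV has them. Camera axes: x right, y down, z forward; pixel columns grow to the right and rows downward; lengths in m; the calibration is good to about 2 mm. A picture is of the moment at which its call begins. There is no depth.
- hand_in(): hands the job in; it is judged then, once.
Trained networks look in a picture, given as the dict that the camera call returned (one of the last four; its "shot" number tells which), for a name from the list of things; names that differ only in an ending like _2 or _b are one class to them, and where a whole thing is asked for, a point or a joint stands for the part that bears it (a point fixed in the world has none). Each returns a list of dicts, best first, with "confidence" (0 to 1); they miss things now and then, are a little off and sometimes report something else, mostly with a low value. They report only what shows in the picture. A call takes as long as a camera call. They do not tell look-alikes from the thing itself.
- boxes_of(picture, query): "point" ([x, y, z] in m, in world coordinates, good to about 4 mm: the middle of the surface that is visible of it).
- trace(picture, query): "pixels" (384x512 bool, what is visible of it).
- mark_of(picture, query): "point" ([x, y, z] in m, in world coordinates, good to about 4 mm: a listed point, or the origin of a listed thing).
The state is a dict: "time": time; "qpos": joint angles; "qvel": joint speeds; "joint_efforts": joint torques, N m; "tool_pos": TCP position; "tool_rot": TCP orientation; "contact_force": force on the tool from outside, world axes, zero at the start; "torque": the same for the moment, N m; "opening": finger opening in m; "grip_force": force on a finger pad.
Only numpy, scipy, OpenCV 4.12 (cv2) and the standard library are available. Lean on these libraries where they do the work, as an engineer would, in place of code of your own. Each camera call takes 0.05 s, during which the arm holds its last target. There are 200 camera calls.

## Working session

There is one attempt and no reset: what is moved stays moved. The work goes in short steps, Python scripts to look and compute and a tool call to move; the robot and the scene stay as the last step left them, time stands still between calls to the robot, and variables do not carry over. Pictures are saved under pics/ and viewed, at most 10 in all, crops included, and the job is handed in when it is done.

Besides the shell and the picture viewer there is one more tool, called after ">>>" as a command line: name --argument value ..., lists and objects as JSON in quotes. arm_command: Moves the arm, as the interface text tells. Its arguments: {"type":"object","properties":{"series":{"type":"array"},"hand":{"type":"number"},"squeeze":{"type":"number"}},"required":["series"]}

```bash
mkdir -p pics; cat > h.py <<'E'
from cell import *
import numpy as np, cv2
from scipy.spatial.transform import Rotation as R
np.set_printoptions(precision=4,suppress=True)
def proj(p,P):
    Rm=cv2.Rodrigues(np.array(p["rvec"],float))[0]; c=np.atleast_2d(P)@Rm.T+np.array(p["tvec"]).ravel()
    s=c[:,:2]/c[:,2:]; s=s*(1+p["k1"]*(s**2).sum(1,keepdims=True)); K=np.array(p["K"]); return s@K[:2,:2].T+K[:2,2]
E
python3 - <<'E'
from h import *
s=observe(); print({k:s[k] for k in s})
for c in ["scene","top"]:
    p=read_camera(c); cv2.imwrite(f"pics/{c}0.png",p["pixels"]); print(c,p["K"],p["k1"],p["rvec"],p["tvec"])
    for n in "station hook_high hook_high_seat hook_low hook_low_seat deep_basket deep_basket_handle shallow_basket shallow_basket_handle blower_base blower_tip tube_rack cap_box".split():
        for d in mark_of(p,n)[:3]:
            if d["confidence"]>.2: print(c,n,round(d["confidence"],2),np.array(d["point"]),proj(p,d["point"])[0].round())
E
```

```text
{'time': 0.0, 'qpos': array([-1.329 ,  0.3427,  1.525 , -0.0001,  1.2754, -0.146 ]), 'qvel': array([ 0.0031,  0.0004,  0.0007, -0.0007, -0.001 ,  0.0015]), 'joint_efforts': array([  0.0023, -43.1236, -24.4217,   0.072 ,   0.0558,  -0.0001]), 'tool_pos': array([ 0.1984, -0.4857,  0.2915]), 'tool_rot': array([-3.14  , -0.0002,  0.3878]), 'contact_force': array([-0.8521,  0.5156,  0.9466]), 'torque': array([0.0096, 0.0395, 0.0113]), 'grip_force': 0.0, 'opening': 0.09184791472934618}
scene [[429.9178   0.     254.9367]
 [  0.     429.9178 193.0802]
 [  0.       0.       1.    ]] -0.06438791350712482 [ 2.5223 -0.3783  0.1131] [-0.5108  0.2698  1.4998]
scene station 0.83 [0.6679 0.0302 0.    ] [286. 215.]
scene hook_high_seat 0.47 [ 0.657  -0.0612  0.2407] [297. 200.]
scene hook_low_seat 0.61 [0.6793 0.1272 0.1643] [283. 168.]
scene hook_low_seat 0.47 [0.5221 0.3902 0.0933] [223. 138.]
scene hook_low_seat 0.39 [ 0.4736 -0.1911  0.1702] [254. 261.]
scene deep_basket 0.7 [ 0.4743 -0.191  -0.0025] [255. 282.]
scene deep_basket_handle 0.8 [ 0.4723 -0.1884  0.1711] [254. 260.]
scene shallow_bas
[... 993 characters left out ...]
]
top deep_basket 0.69 [ 0.4711 -0.1878 -0.0045] [334. 215.]
top deep_basket_handle 0.92 [ 0.4793 -0.1907  0.1729] [348. 210.]
top shallow_basket 0.93 [ 0.4762  0.1933 -0.0009] [211. 212.]
top shallow_basket_handle 0.63 [0.4788 0.1874 0.1169] [209. 209.]
top blower_base 0.91 [ 0.698   0.3847 -0.0013] [152. 140.]
top blower_base 0.84 [0.449  0.4705 0.0026] [121. 219.]
top blower_base 0.8 [0.4228 0.3015 0.0001] [175. 229.]
top blower_tip 0.54 [0.5241 0.3888 0.0977] [140. 193.]
top blower_tip 0.52 [0.3844 0.2903 0.0942] [173. 242.]
top blower_tip 0.46 [0.6606 0.3765 0.0887] [147. 147.]
top tube_rack 0.9 [ 0.5541 -0.3848  0.0014] [398. 189.]
top cap_box 0.75 [ 0.4699 -0.0096 -0.0001] [277. 214.]
```

View pics/scene0.png

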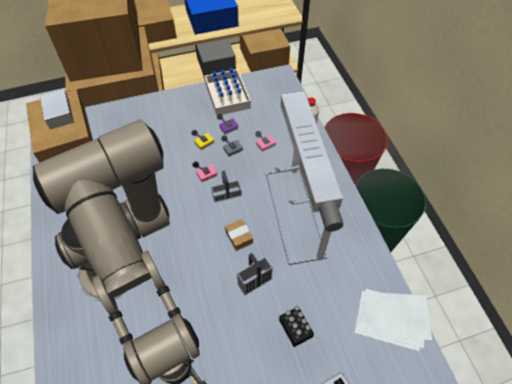

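View pics/top0.png

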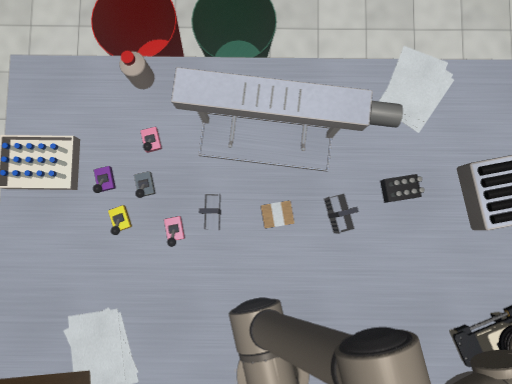

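The scene view shows the grey switch at (233,147) with look-alikes around it. The deep basket is at (255,275), the shallow one at (226,188), and the high hook is on the right. In the top view the grey block is at (144,183), the deep bow at (343,212) and the shallow bow at (211,211). I'll refine yaws by fitting silhouettes.

```bash
cat > fit.py <<'E'
from h import *
from scipy.optimize import minimize
def box(x,y,z): return np.array([[a,b,c] for a in x for b in y for c in z])
def basket(h,t): return [box((-.055,.055),(-.023,.023),(0,h)), box((-.007,.007),(-.027,.027),(t-.004,t)),box((-.007,.007),(-.027,-.023),(0,t)),box((-.007,.007),(.023,.027),(0,t))]
M={"deep_basket":basket(.1,.175),"shallow_basket":basket(.045,.12),"cap_box":[box((-.035,.035),(-.045,.045),(0,.045))],
"blower_base":[box((-.035,.035),(-.025,.025),(0,.025))],"tube_rack":[box((-.035,.035),(-.05,.05),(0,.096))],
"duct":[box((.005,.085),(-.215,.215),(.36,.415))]}
def render(p,parts,v):
    m=np.zeros((384*4,512*4),np.uint8); Rz=R.from_euler("z",v[2]).as_matrix(); t=np.array([v[0],v[1],v[3] if len(v)>3 else 0])
    for b in parts: cv2.fillConvexPoly(m,cv2.convexHull((proj(p,b@Rz.T+t)*4+1.5).round().astype(np.int32)),1)
    return cv2.resize(m.astype(np.float32),(512,384),interpolation=cv2.INTER_AREA)
def fit(views,parts,v0):
    def cost(u):
        v=np.array(v0,float); v[:3]+=np.array(u)*[.01,.01,.1]; c=0
        for p,m in views:
            r=render(p,parts,v); c+=np.abs(r-m).sum()/m.sum()
        return c
    b=min((minimize(cost,[0,0,a],method="Nelder-Mead",options=dict(initial_simplex=np.array([[0,0,a],[1,0,a],[0,1,a],[0,0,a+1.5]]),xatol=.01,fatol=1e-3)) for a in (-4,-1.5,1,3.5)),key=lambda o:o.fun)
    return np.array(v0[:3])+b.x*[.01,.01,.1],b.fun
E
python3 - <<'E'
from fit import *
P=[read_camera("top"),read_camera("scene")]
for n,v in {"deep_basket":(.474,-.19,0),"shallow_basket":(.477,.19,0),"blower_base":(.56,.394,0)}.items():
    V=[]
    for p in P:
        best=[d for d in trace(p,n) if d["confidence"]>.2]
        if best:
            q=proj(p,[[v[0],v[1],.02]])[0]
            d=min(best,key=lambda d:np.hypot(*(np.argwhere(d["pixels"])[:,::-1].mean(0)-q)))
            print(n,d["confidence"],d["pixels"].sum(),np.argwhere(d["pixels"])[:,::-1].mean(0),q)
            k=np.ones((3,3),np.uint8); V.append((p,d["pixels"].astype(np.float32)))
    if V:
        print("both",*fit(V,M[n],v)); [print("single",*fit([w],M[n],v)) for w in V]
# station yaw from marks
for p in P:
    for n in ["station","hook_high_seat","hook_low_seat","blower_base","blower_tip"]:
        print(n,[(round(d["confidence"],2),np.array(d["point"])) for d in mark_of(p,n)[:6] if d["confidence"]>.4])
    d=trace(p,"station")[0]; m=d["pixels"]
    # orient: rasterise overlay of duct
    cv2.imwrite("pics/st.png",m*255) if p is P[0] else None
    # duct: white pixels inside hull
    g=p["pixels"].astype(int); w=((g.min(2)>150)&m).astype(np.uint8); n_,l,s,_=cv2.connectedComponentsWithStats(w); i=1+s[1:,4].argmax()
    w=cv2.morphologyEx((l==i).astype(np.uint8),cv2.MORPH_CLOSE,np.ones((7,7)))
    print("duct",w.sum(),*fit([(p,w.astype(np.float32))],M["duct"],(.669,.03,-.1)))
E
```

```text
deep_basket 0.57 864 [339.7951 213.39  ] [336.3353 213.6293]
deep_basket 0.78 901 [253.9068 273.9667] [254.354  279.3947]
both [ 0.4739 -0.1897  0.2916] 0.15431661903858185
single [ 0.4746 -0.1907  0.2835] 0.0846354141831398
single [ 0.4732 -0.1887  0.2657] 0.05119311809539795
shallow_basket 0.97 627 [210.9394 210.9139] [211.3424 211.1239]
shallow_basket 0.73 526 [225.5532 189.3441] [226.4101 191.0236]
both [ 0.4756  0.1894 -0.0094] 0.18869276344776154
single [0.4768 0.1898 0.0001] 0.06788277626037598
single [ 0.4729  0.1888 -0.0395] 0.0819866955280304
blower_base 0.59 409 [143.6895 184.1125] [145.335  183.2005]
blower_base 0.56 243 [231.358  147.0494] [233.1158 147.4608]
both [0.5581 0.3998 0.179 ] 0.3126930594444275
single [0.5587 0.4003 0.1872] 0.09902200847864151
single [0.5571 0.3993 0.2072] 0.2083333283662796
station [(0.59, array([ 0.6683,  0.0336, -0.0026]))]
hook_high_seat []
hook_low_seat [(0.66, array([ 0.4742, -0.188 , -0.0047])), (0.61, array([0.6768, 0.1208, 0.1713]))]
blower_base [(0.96, array([0.6996, 0.3827, 0.0012])), (0.92, array([ 0.5556,  0.3973, -0.0025])), (0.9
[... 478 characters left out ...]
[0.6662, 0.0301, 0.0027]))]
hook_low_seat [(0.58, array([0.6787, 0.1229, 0.1675]))]
blower_base [(0.78, array([ 0.4278,  0.3049, -0.0024])), (0.72, array([0.5727, 0.5214, 0.0015])), (0.7, array([ 0.453 ,  0.4689, -0.0045])), (0.67, array([ 0.5588,  0.3967, -0.0047])), (0.6, array([0.695 , 0.3831, 0.0012]))]
blower_tip [(0.59, array([0.4165, 0.4531, 0.0926])), (0.55, array([0.52  , 0.3906, 0.0898])), (0.52, array([0.534 , 0.5131, 0.0909])), (0.46, array([0.6609, 0.3722, 0.0916])), (0.45, array([0.3882, 0.2917, 0.0867]))]
duct 2871 [ 0.68    0.0631 -0.1356] 0.27438175678253174[ WARN:0@20.502] global loadsave.cpp:1063 imwrite_ Unsupported depth image for selected encoder is fallbacked to CV_8U.
```

```bash
cat >> h.py <<'E'
PI=np.pi
def pose(g,yaw,lean,depth=.050):
    "TCP pose that puts the point g at the given depth between the fingers"
    r=R.from_euler("xyz",[PI,-np.radians(lean),yaw]); return np.array(g)-r.apply([0,0,depth]),r
def rel(*targets):
    s=observe(); p0=np.array(s["tool_pos"]); r0=R.from_euler("xyz",s["tool_rot"])
    for p,r in targets: print("shift mm",(r0.inv().apply(p-p0)*1000).round(1),"turn deg",np.degrees((r0.inv()*r).as_rotvec()).round(2),"world",p.round(4))
E
python3 - <<'E'
from h import *
import cell
print([n for n in dir(cell) if n[0]!="_"], getattr(cell,"finger_overhang",None))
p,r=pose([.474,-.190,.167],.285,35); b=r.apply([0,0,1])
rel((p-.1*b,r),(p,r))
E
```

```text
['IKError', 'boxes_of', 'finger_overhang', 'hand_in', 'mark_of', 'observe', 'read_camera', 'trace'] 0.0655
shift mm [ 281.3 -178.7    2.3] turn deg [-1.8  34.97  5.71] world [ 0.3914 -0.2142  0.2899]
shift mm [ 338.4 -172.8   84.3] turn deg [-1.8  34.97  5.71] world [ 0.4465 -0.1981  0.208 ]
```

>>> arm_command --series '[{"x":281,"y":-179,"z":0,"rx":-1.8,"ry":35,"rz":5.7},{"x":281,"y":-179,"z":0,"rx":-1.8,"ry":35,"rz":5.7},{"x":281,"y":-179,"z":0,"rx":-1.8,"ry":35,"rz":5.7},{"x":281,"y":-179,"z":0,"rx":-1.8,"ry":35,"rz":5.7},{"x":281,"y":-179,"z":0,"rx":-1.8,"ry":35,"rz":5.7},{"x":281,"y":-179,"z":0,"rx":-1.8,"ry":35,"rz":5.7},{"x":281,"y":-179,"z":0,"rx":-1.8,"ry":35,"rz":5.7},{"x":281,"y":-179,"z":0,"rx":-1.8,"ry":35,"rz":5.7},{"x":281,"y":-179,"z":0,"rx":-1.8,"ry":35,"rz":5.7},{"x":281,"y":-179,"z":0,"rx":-1.8,"ry":35,"rz":5.7},{"x":281,"y":-179,"z":0,"rx":-1.8,"ry":35,"rz":5.7},{"x":281,"y":-179,"z":0,"rx":-1.8,"ry":35,"rz":5.7}]' --hand 91.8 --squeeze 40

```text
time: 3.6
tool_pos: [0.3907, -0.215, 0.2921]
tool_rot: [-3.142, -0.611, 0.283]
contact_force: [-1.0, -0.7, 0.5]
opening: 0.0914
grip_force: 0.0
```

```bash
python3 - <<'E'
from fit import *
s=observe(); print(s["tool_pos"],s["tool_rot"],s["qpos"],s["time"])
w=read_camera("wrist"); cv2.imwrite("pics/w1.png",w["pixels"])
for n in ["deep_basket_handle","deep_basket"]:
    print(n,[(round(d["confidence"],2),np.array(d["point"]),proj(w,d["point"])[0]) for d in mark_of(w,n)[:2]])
t=[d for d in trace(w,"deep_basket")]
if t: print(t[0]["confidence"],*fit([(w,t[0]["pixels"].astype(np.float32))],M["deep_basket"],(.474,-.19,.2)))
print(proj(w,[[.474,-.190,.171]]))
p,r=pose([.474,-.190,.167],.285,35,.055); rel((p,r))
E
```

```text
[ 0.3907 -0.215   0.2921] [-3.1416 -0.6113  0.2833] [-1.0082  0.086   2.0025  0.7166  0.9971 -0.1048] 3.6
deep_basket_handle [(0.64, array([ 0.4743, -0.1921,  0.1703]), array([252.9499, 199.1928]))]
deep_basket [(0.73, array([ 0.4721, -0.1857, -0.0031]), array([247.8427, 232.6748]))]
0.67 [ 0.4749 -0.1906  0.2704] 0.02856634184718132
[[250.5513 198.6418]]
shift mm [-0.8 -0.1 97.2] turn deg [ 0.02 -0.03 -0.04] world [ 0.4437 -0.1989  0.2121]
```

View pics/w1.png

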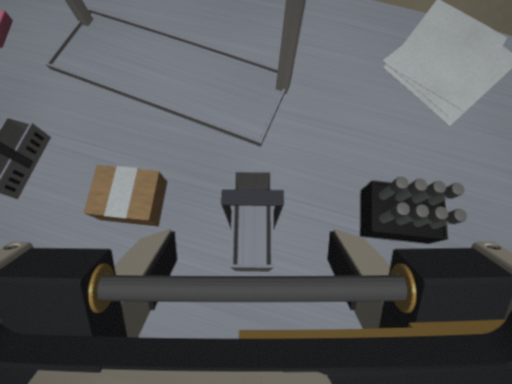

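The wrist view shows the bow at (252,197), centred between the fingers, which matches the fit. I'll move in and grip.

>>> arm_command --series '[{"z":40},{"z":70},{"z":90},{"z":97},{"z":97},{"z":97},{"z":97}]'

```text
invalid input
```

>>> arm_command --series '[{},{},{},{},{},{},{},{}]' --hand 40

```text
invalid input
```

```bash
python3 - <<'E'
from h import *
s=observe(); print(s["opening"],s["grip_force"],s["contact_force"],s["tool_pos"])
G=np.array([.4745,-.1905,.171]); H=np.array([.6585,-.0635,.240]); ys=-.1
p0=np.array(s["tool_pos"]); r0=R.from_euler("xyz",s["tool_rot"])
off=R.from_euler("z",-s["tool_rot"][2]).apply(p0-G)  # handle->tcp in yaw frame
D=R.from_euler("z",ys)
def tgt(dx,dz): return (H+D.apply([dx,0,dz])+D.apply(off), R.from_euler("xyz",[s["tool_rot"][0],s["tool_rot"][1],ys]))
rel((p0+[0,0,.11],r0),tgt(-.12,.032),tgt(0,.032),tgt(0,-.006))
E
```

```text
0.09173351046442972 0.0 [ 0.178  -0.155  -0.3445] [ 0.3908 -0.2145  0.2922]
shift mm [ 63.1  -0.  -90.1] turn deg [0. 0. 0.] world [ 0.3908 -0.2145  0.4022]
shift mm [ 146.  -147.9  -21. ] turn deg [-12.64   0.    18.03] world [ 0.4525 -0.0424  0.3932]
shift mm [ 237.1 -102.9   42.9] turn deg [-12.64   0.    18.03] world [ 0.5719 -0.0544  0.3932]
shift mm [ 215.3 -102.9   74. ] turn deg [-12.64   0.    18.03] world [ 0.5719 -0.0544  0.3552]
```

Rows need all six keys.

>>> arm_command --series '[{"x":0,"y":0,"z":40,"rx":0,"ry":0,"rz":0},{"x":0,"y":0,"z":70,"rx":0,"ry":0,"rz":0},{"x":0,"y":0,"z":90,"rx":0,"ry":0,"rz":0},{"x":0,"y":0,"z":97,"rx":0,"ry":0,"rz":0},{"x":0,"y":0,"z":97,"rx":0,"ry":0,"rz":0},{"x":0,"y":0,"z":97,"rx":0,"ry":0,"rz":0}]'

```text
time: 4.4
tool_pos: [0.4444, -0.1987, 0.2134]
tool_rot: [3.14, -0.612, 0.286]
contact_force: [-0.4, 0.3, 0.6]
opening: 0.0918
grip_force: 0.0
```

>>> arm_command --series '[{"x":0,"y":0,"z":0,"rx":0,"ry":0,"rz":0},{"x":0,"y":0,"z":0,"rx":0,"ry":0,"rz":0},{"x":0,"y":0,"z":0,"rx":0,"ry":0,"rz":0},{"x":0,"y":0,"z":0,"rx":0,"ry":0,"rz":0},{"x":0,"y":0,"z":0,"rx":0,"ry":0,"rz":0},{"x":0,"y":0,"z":0,"rx":0,"ry":0,"rz":0},{"x":0,"y":0,"z":0,"rx":0,"ry":0,"rz":0},{"x":0,"y":0,"z":0,"rx":0,"ry":0,"rz":0}]' --hand 40

```text
time: 5.2
tool_pos: [0.4445, -0.1985, 0.2129]
tool_rot: [3.141, -0.612, 0.285]
contact_force: [-0.2, -0.5, 0.5]
opening: 0.0541
grip_force: 40.0
```

```bash
cat > plan.py <<'E'
from h import *
def plan(G,H,ys=-.1,up=.11):
    s=observe(); print(s["opening"],s["grip_force"],s["contact_force"],s["tool_pos"],s["tool_rot"])
    p0=np.array(s["tool_pos"]); r0=R.from_euler("xyz",s["tool_rot"])
    off=R.from_euler("z",-s["tool_rot"][2]).apply(p0-G); print("off",off); D=R.from_euler("z",ys)
    t=lambda dx,dz:(H+D.apply([dx,0,dz])+D.apply(off), R.from_euler("xyz",[s["tool_rot"][0],s["tool_rot"][1],ys]))
    rel((p0+[0,0,up],r0),t(-.12,.032),t(0,.032),t(0,-.006))
E
python3 - <<'E'
from plan import *
plan(np.array([.4745,-.1905,.171]),np.array([.6585,-.0635,.240]))
E
```

```text
0.05408134847185025 39.99553084373474 [-0.1577 -0.5464  0.542 ] [ 0.4445 -0.1985  0.2129] [ 3.141  -0.6115  0.2853]
off [-0.0311  0.0007  0.0419]
shift mm [ 63.2   0.1 -90.1] turn deg [0. 0. 0.] world [ 0.4445 -0.1985  0.3229]
shift mm [ 142.9 -126.8  -23.3] turn deg [-12.67  -0.01  18.08] world [ 0.5083 -0.0477  0.3139]
shift mm [233.9 -81.7  40.6] turn deg [-12.67  -0.01  18.08] world [ 0.6277 -0.0597  0.3139]
shift mm [212.1 -81.7  71.7] turn deg [-12.67  -0.01  18.08] world [ 0.6277 -0.0597  0.2759]
```

>>> arm_command --series '[{"x":15,"y":0,"z":-22,"rx":0,"ry":0,"rz":0},{"x":35,"y":0,"z":-50,"rx":0,"ry":0,"rz":0},{"x":55,"y":0,"z":-78,"rx":0,"ry":0,"rz":0},{"x":63,"y":0,"z":-90,"rx":0,"ry":0,"rz":0},{"x":63,"y":0,"z":-90,"rx":0,"ry":0,"rz":0},{"x":80,"y":-30,"z":-75,"rx":-3,"ry":0,"rz":4.5},{"x":100,"y":-60,"z":-60,"rx":-6,"ry":0,"rz":9},{"x":120,"y":-90,"z":-42,"rx":-9.5,"ry":0,"rz":13.5},{"x":135,"y":-115,"z":-30,"rx":-12,"ry":0,"rz":17},{"x":143,"y":-127,"z":-23,"rx":-12.7,"ry":0,"rz":18.1},{"x":143,"y":-127,"z":-23,"rx":-12.7,"ry":0,"rz":18.1},{"x":143,"y":-127,"z":-23,"rx":-12.7,"ry":0,"rz":18.1},{"x":143,"y":-127,"z":-23,"rx":-12.7,"ry":0,"rz":18.1},{"x":143,"y":-127,"z":-23,"rx":-12.7,"ry":0,"rz":18.1}]'

```text
time: 6.6
tool_pos: [0.508, -0.048, 0.3128]
tool_rot: [3.142, -0.61, -0.101]
contact_force: [0.4, 0.5, -2.3]
opening: 0.0542
grip_force: 40.0
```

```bash
cat > chk.py <<'E'
from fit import *
def chk(n,tag):
    s=observe(); print(s["time"],s["opening"],s["contact_force"],s["tool_pos"],s["tool_rot"])
    for c in ["wrist","top","scene"]:
        p=read_camera(c); cv2.imwrite(f"pics/{tag}{c}.png",p["pixels"])
        for q in ["hook_high_seat","hook_low_seat",n,n+"_handle"]:
            print(c,q,[(round(d["confidence"],2),np.array(d["point"]),proj(p,d["point"])[0].round(1)) for d in mark_of(p,q)[:2] if d["confidence"]>.3])
E
python3 -c "
from chk import *
chk('deep_basket','a')"
```

```text
6.6 0.054220856261280814 [ 0.4006  0.4837 -2.3272] [ 0.508  -0.048   0.3128] [ 3.1415 -0.6096 -0.1014]
wrist hook_high_seat [(0.94, array([ 0.6602, -0.0677,  0.2398]), array([256.9, 100.5]))]
wrist hook_low_seat [(0.73, array([0.6775, 0.122 , 0.161 ]), array([ 75.8, 147.9]))]
wrist deep_basket [(0.88, array([ 0.5359, -0.0496,  0.0969]), array([250.6, 272.1])), (0.45, array([ 0.4745, -0.0066,  0.0007]), array([224.4, 322.9]))]
wrist deep_basket_handle [(0.6, array([ 0.5386, -0.0532,  0.2673]), array([255. , 255.9]))]
top hook_high_seat [(0.48, array([ 0.6586, -0.0661,  0.2423]), array([304.3, 137.8]))]
top hook_low_seat [(0.46, array([0.6768, 0.1224, 0.1661]), array([232.2, 136.4]))]
top deep_basket [(0.7, array([ 0.5334, -0.0501,  0.0983]), array([292.7, 191.4])), (0.64, array([ 0.5551,  0.3971, -0.0039]), array([146.3, 185.6]))]
top deep_basket_handle [(0.71, array([ 0.657 , -0.0649,  0.2424]), array([303.9, 138.4])), (0.64, array([ 0.542 , -0.048 ,  0.2722]), array([298.4, 181.8]))]
scene hook_high_seat [(0.51, array([ 0.6585, -0.0623,  0.2423]), array([297.7, 200.3]))]
scene hook_low_seat [(0.46, array([0.6803, 0.1271, 0.1634]), array([283.4, 168.6]))]
scene deep_basket [(0.97, array([ 0.5393, -0.0529,  0.0987]), array([260.8, 229.4])), (0.58, array([0.4763, 0.1891, 0.0015]), array([226.6, 193.9]))]
scene deep_basket_handle [(0.88, array([ 0.5399, -0.0511,  0.2733]), array([261.3, 201.3]))]
```

View pics/awrist.png

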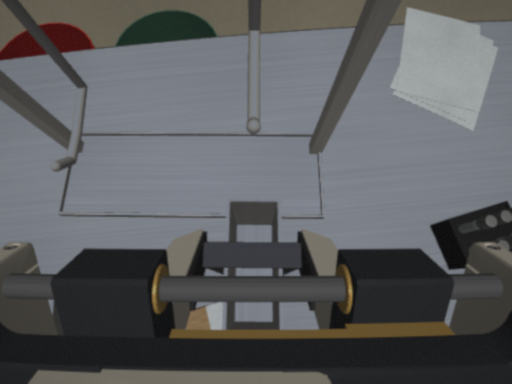

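The wrist view shows the hook arm at column 253, in line with the bow's middle at about 253. I'll go forward 120 mm, check, then lower.

>>> arm_command --series '[{"x":25,"y":1,"z":17,"rx":0,"ry":0,"rz":0},{"x":45,"y":1,"z":31,"rx":0,"ry":0,"rz":0},{"x":65,"y":1,"z":45,"rx":0,"ry":0,"rz":0},{"x":82,"y":1,"z":57,"rx":0,"ry":0,"rz":0},{"x":94,"y":1,"z":66,"rx":0,"ry":0,"rz":0},{"x":98,"y":1,"z":69,"rx":0,"ry":0,"rz":0},{"x":98,"y":1,"z":69,"rx":0,"ry":0,"rz":0},{"x":98,"y":1,"z":69,"rx":0,"ry":0,"rz":0},{"x":98,"y":1,"z":69,"rx":0,"ry":0,"rz":0}]'

```text
time: 8.25
tool_pos: [0.6269, -0.0602, 0.3135]
tool_rot: [3.141, -0.611, -0.101]
contact_force: [0.5, 0.5, -2.8]
opening: 0.0538
grip_force: 40.0
```

```bash
python3 -c "
from chk import *
chk('deep_basket','b')"
```

```text
8.25 0.053821185625468 [ 0.5356  0.5285 -2.7598] [ 0.6269 -0.0602  0.3135] [ 3.1413 -0.6112 -0.1006]
wrist hook_high_seat [(0.76, array([ 0.6584, -0.0639,  0.2427]), array([252.1, 258.4])), (0.5, array([ 0.6524, -0.0594,  0.097 ]), array([248.6, 274.9]))]
wrist hook_low_seat [(0.85, array([0.6847, 0.1237, 0.1652]), array([ 50.6, 255.7]))]
wrist deep_basket [(0.93, array([ 0.6527, -0.0601,  0.0973]), array([249.2, 274.5]))]
wrist deep_basket_handle [(0.76, array([ 0.6558, -0.0632,  0.2705]), array([251.3, 259.1])), (0.7, array([0.6829, 0.1248, 0.1643]), array([ 49.9, 257.9]))]
top hook_high_seat [(0.55, array([ 0.6581, -0.0647,  0.2455]), array([303.9, 137.7]))]
top hook_low_seat []
top deep_basket [(0.73, array([ 0.6547, -0.061 ,  0.0983]), array([296.6, 149.7]))]
top deep_basket_handle [(0.53, array([ 0.6624, -0.0616,  0.271 ]), array([303.9, 133.8]))]
scene hook_high_seat []
scene hook_low_seat []
scene deep_basket [(0.79, array([ 0.6593, -0.0665,  0.1015]), array([295. , 223.4]))]
scene deep_basket_handle [(0.6, array([ 0.6599, -0.066 ,  0.2715]), array([299.3, 196. ]))]
```

View pics/bwrist.png

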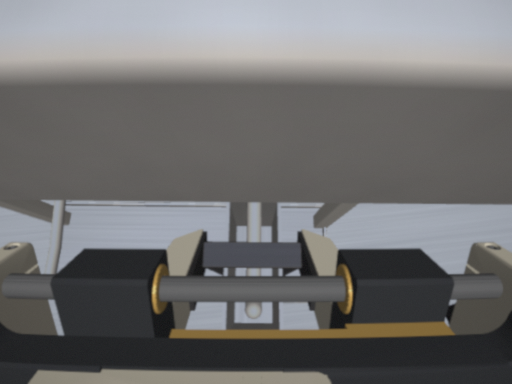

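The hook tip at (254,312) is on the robot's side of the strap at (252,255), so the arm is inside the bow. I'll lower it now.

>>> arm_command --series '[{"x":-6,"y":0,"z":8,"rx":0,"ry":0,"rz":0},{"x":-11,"y":0,"z":16,"rx":0,"ry":0,"rz":0},{"x":-15,"y":0,"z":22,"rx":0,"ry":0,"rz":0},{"x":-17,"y":0,"z":24,"rx":0,"ry":0,"rz":0},{"x":-18,"y":0,"z":26,"rx":0,"ry":0,"rz":0},{"x":-18,"y":0,"z":26,"rx":0,"ry":0,"rz":0},{"x":-18,"y":0,"z":26,"rx":0,"ry":0,"rz":0}]'

```text
time: 9.7
tool_pos: [0.6278, -0.0604, 0.282]
tool_rot: [3.141, -0.612, -0.101]
contact_force: [-0.0, 0.0, -2.6]
opening: 0.0536
grip_force: 40.0
```

>>> arm_command --series '[{"x":-1,"y":0,"z":1.5,"rx":0,"ry":0,"rz":0},{"x":-1,"y":0,"z":1.5,"rx":0,"ry":0,"rz":0},{"x":-1,"y":0,"z":1.5,"rx":0,"ry":0,"rz":0}]'

```text
time: 10.0
tool_pos: [0.6284, -0.0605, 0.2816]
tool_rot: [3.141, -0.615, -0.1]
contact_force: [-3.4, 1.2, 5.7]
opening: 0.0533
grip_force: 40.0
```

It's seated: the force changed sign, to +5.7 N. I'll release and back out along the tool axis.

>>> arm_command --series '[{"x":0,"y":0,"z":0,"rx":0,"ry":0,"rz":0},{"x":0,"y":0,"z":0,"rx":0,"ry":0,"rz":0},{"x":0,"y":0,"z":0,"rx":0,"ry":0,"rz":0},{"x":0,"y":0,"z":0,"rx":0,"ry":0,"rz":0},{"x":0,"y":0,"z":0,"rx":0,"ry":0,"rz":0}]' --hand 91.8

```text
time: 10.5
tool_pos: [0.6277, -0.0604, 0.2798]
tool_rot: [3.141, -0.611, -0.101]
contact_force: [0.1, -0.2, -0.3]
opening: 0.0885
grip_force: 0.0
```

>>> arm_command --series '[{"x":0,"y":0,"z":-10,"rx":0,"ry":0,"rz":0},{"x":0,"y":0,"z":-25,"rx":0,"ry":0,"rz":0},{"x":0,"y":0,"z":-45,"rx":0,"ry":0,"rz":0},{"x":0,"y":0,"z":-75,"rx":0,"ry":0,"rz":0},{"x":0,"y":0,"z":-110,"rx":0,"ry":0,"rz":0},{"x":0,"y":0,"z":-140,"rx":0,"ry":0,"rz":0},{"x":0,"y":0,"z":-160,"rx":0,"ry":0,"rz":0},{"x":0,"y":0,"z":-160,"rx":0,"ry":0,"rz":0},{"x":0,"y":0,"z":-160,"rx":0,"ry":0,"rz":0}]'

```text
time: 11.4
tool_pos: [0.536, -0.0511, 0.4116]
tool_rot: [3.141, -0.613, -0.101]
contact_force: [0.0, 0.1, -0.0]
opening: 0.0917
grip_force: 0.0
```

```bash
python3 - <<'E'
from chk import *
chk('deep_basket','c')
p,r=pose([.4755,.1895,.112],-.01,35,.055); b=r.apply([0,0,1])
rel((p-.1*b,r),(p,r))
E
```

```text
11.4 0.09171893286881512 [ 0.001   0.1365 -0.0303] [ 0.536  -0.0511  0.4116] [ 3.1409 -0.6128 -0.1006]
wrist hook_high_seat [(0.62, array([ 0.661 , -0.0627,  0.2391]), array([250.6, 178.1])), (0.38, array([0.6829, 0.1234, 0.1641]), array([111.4, 195.5]))]
wrist hook_low_seat [(0.64, array([0.6815, 0.1261, 0.1632]), array([109.7, 196.8]))]
wrist deep_basket [(0.58, array([ 0.657 , -0.0606,  0.062 ]), array([250. , 217.6]))]
wrist deep_basket_handle [(0.82, array([ 0.6592, -0.0662,  0.2394]), array([254. , 179.2]))]
top hook_high_seat [(0.55, array([ 0.6584, -0.0643,  0.066 ]), array([296.6, 150.5])), (0.52, array([ 0.656 , -0.0687,  0.241 ]), array([305.3, 138.9]))]
top hook_low_seat [(0.61, array([0.6776, 0.1215, 0.1673]), array([232.5, 136.1]))]
top deep_basket [(0.55, array([ 0.6557, -0.0606,  0.0675]), array([295.4, 151.3]))]
top deep_basket_handle [(0.8, array([ 0.6622, -0.0623,  0.24  ]), array([302.7, 136.6]))]
scene hook_high_seat [(0.39, array([ 0.6603, -0.0642,  0.2372]), array([298.3, 201.5])), (0.32, array([ 0.4708, -0.0079,  0.0012]), array([239., 237.]))]
scene hook_low_seat [(0.44, array([0.6781, 0.1249, 0.1629]), array([283. , 169.3]))]
scene deep_basket [(0.67, array([ 0.662 , -0.0637,  0.0703]), array([294.8, 227. ]))]
scene deep_basket_handle [(0.91, array([ 0.6592, -0.0646,  0.2391]), array([298.1, 201.3]))]
shift mm [-240.7 -225.2   41.3] turn deg [ 3.   -0.04 -4.25] world [0.3866 0.1904 0.239 ]
shift mm [-241.  -230.5  141.2] turn deg [ 3.   -0.04 -4.25] world [0.444  0.1898 0.1571]
```

View pics/cwrist.png

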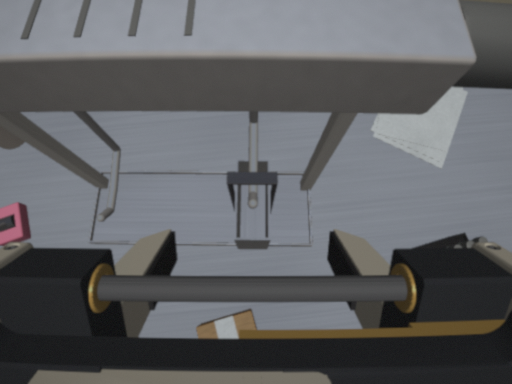

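The deep basket hangs on the high hook: the strap at (252,178) sits behind the tip at (253,202), and the handle height of 0.2395 m matches. Next is the shallow basket.

>>> arm_command --series '[{"x":-241,"y":-225,"z":41,"rx":3,"ry":0,"rz":-4.3},{"x":-241,"y":-225,"z":41,"rx":3,"ry":0,"rz":-4.3},{"x":-241,"y":-225,"z":41,"rx":3,"ry":0,"rz":-4.3},{"x":-241,"y":-225,"z":41,"rx":3,"ry":0,"rz":-4.3},{"x":-241,"y":-225,"z":41,"rx":3,"ry":0,"rz":-4.3},{"x":-241,"y":-225,"z":41,"rx":3,"ry":0,"rz":-4.3},{"x":-241,"y":-225,"z":41,"rx":3,"ry":0,"rz":-4.3},{"x":-241,"y":-225,"z":41,"rx":3,"ry":0,"rz":-4.3},{"x":-241,"y":-225,"z":41,"rx":3,"ry":0,"rz":-4.3},{"x":-241,"y":-225,"z":41,"rx":3,"ry":0,"rz":-4.3},{"x":-241,"y":-225,"z":41,"rx":3,"ry":0,"rz":-4.3}]'

```text
time: 13.25
tool_pos: [0.3868, 0.19, 0.2397]
tool_rot: [3.141, -0.613, -0.009]
contact_force: [0.8, 0.6, -0.2]
opening: 0.092
grip_force: 0.0
```

```bash
python3 - <<'E'
from fit import *
s=observe(); print(s["tool_pos"],s["tool_rot"],s["time"])
w=read_camera("wrist"); cv2.imwrite("pics/w2.png",w["pixels"])
for n in ["shallow_basket_handle","shallow_basket"]:
    print(n,[(round(d["confidence"],2),np.array(d["point"]),proj(w,d["point"])[0]) for d in mark_of(w,n)[:2]])
for t in trace(w,"shallow_basket")[:1]: print(t["confidence"],*fit([(w,t["pixels"].astype(np.float32))],M["shallow_basket"],(.4755,.1895,0)))
p,r=pose([.4755,.1895,.112],-.01,35,.055); rel((p,r))
E
```

```text
[0.3868 0.19   0.2397] [ 3.1413 -0.6125 -0.0094] 13.25
shallow_basket_handle [(0.7, array([0.4738, 0.1886, 0.113 ]), array([252.0924, 200.7638]))]
shallow_basket [(0.95, array([ 0.4746,  0.1881, -0.0005]), array([252.4172, 224.6462]))]
0.96 [ 0.4761  0.1891 -0.0135] 0.034452151507139206
shift mm [ -0.6  -0.8 100.4] turn deg [ 0.03 -0.09 -0.04] world [0.444  0.1898 0.1571]
```

View pics/w2.png

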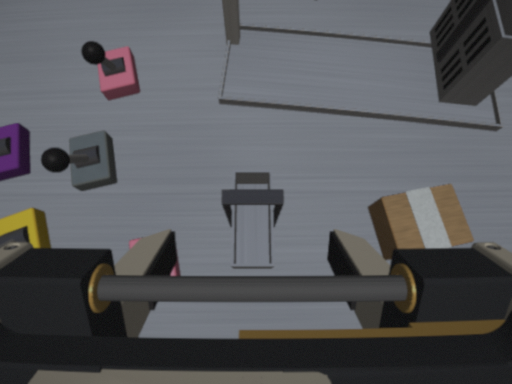

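The wrist view shows the bow at (252,197), centred, with the pink look-alike just outside the left finger.

>>> arm_command --series '[{"x":0,"y":0,"z":40,"rx":0,"ry":0,"rz":0},{"x":0,"y":0,"z":70,"rx":0,"ry":0,"rz":0},{"x":0,"y":0,"z":92,"rx":0,"ry":0,"rz":0},{"x":0,"y":0,"z":100,"rx":0,"ry":0,"rz":0},{"x":0,"y":0,"z":100,"rx":0,"ry":0,"rz":0},{"x":0,"y":0,"z":100,"rx":0,"ry":0,"rz":0}]'

```text
time: 14.05
tool_pos: [0.4462, 0.2003, 0.1763]
tool_rot: [3.12, -0.59, -0.009]
contact_force: [-0.6, 0.4, -0.1]
opening: 0.0919
grip_force: 0.0
```

>>> arm_command --series '[{"x":0,"y":0,"z":0,"rx":0,"ry":0,"rz":0},{"x":0,"y":0,"z":0,"rx":0,"ry":0,"rz":0},{"x":0,"y":0,"z":0,"rx":0,"ry":0,"rz":0},{"x":0,"y":0,"z":0,"rx":0,"ry":0,"rz":0},{"x":0,"y":0,"z":0,"rx":0,"ry":0,"rz":0},{"x":0,"y":0,"z":0,"rx":0,"ry":0,"rz":0},{"x":0,"y":0,"z":0,"rx":0,"ry":0,"rz":0},{"x":0,"y":0,"z":0,"rx":0,"ry":0,"rz":0}]' --hand 40

```text
time: 14.85
tool_pos: [0.4466, 0.2005, 0.1761]
tool_rot: [3.12, -0.59, -0.009]
contact_force: [-2.5, -3.2, 4.9]
opening: 0.0504
grip_force: 40.2
```

```bash
python3 - <<'E'
from plan import *
plan(np.array([.4755,.1893,.116]),np.array([.679,.1235,.165]),up=.10)
E
```

```text
0.05044846141002913 40.18060207134113 [-2.4646 -3.2312  4.8816] [0.4466 0.2005 0.1761] [ 3.1197 -0.5896 -0.0093]
off [-0.029   0.0109  0.0601]
shift mm [ 55.6   1.8 -83.1] turn deg [0. 0. 0.] world [0.4466 0.2005 0.2761]
shift mm [116.3  50.9 -18.6] turn deg [-2.89 -0.09  4.32] world [0.5318 0.1493 0.2571]
shift mm [215.6  60.3  48.1] turn deg [-2.89 -0.09  4.32] world [0.6512 0.1373 0.2571]
shift mm [194.5  59.6  79.7] turn deg [-2.89 -0.09  4.32] world [0.6512 0.1373 0.2191]
```

```bash
python3 - <<'E'
from h import *
s=observe(); print(s["qpos"],s["joint_efforts"])
w=read_camera("wrist"); cv2.imwrite("pics/w3.png",w["pixels"])
print([(d["confidence"],d["point"]) for d in mark_of(w,"shallow_basket")[:1]+mark_of(w,"shallow_basket_handle")[:1]])
E
```

```text
[ 0.3871  0.305   2.1339 -0.9959  0.2836  2.8844] [  0.9381 -31.6372 -16.7636  -0.4274  -1.4641   0.1086]
[(0.81, [0.475, 0.1872, -0.0035]), (0.9, [0.4745, 0.1976, 0.1171])]
```

View pics/w3.png

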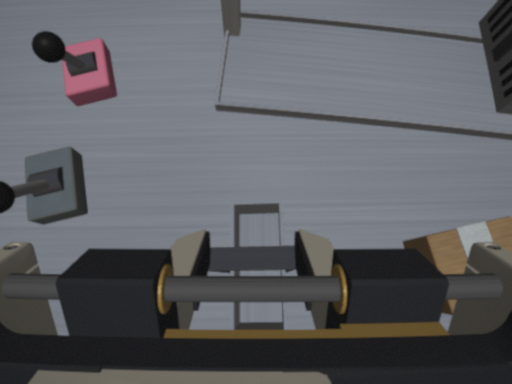

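The arm stopped 19 mm short with joints 4 and 5 at their limits, so a 35° lean is not reachable here. I'll release, back off and use a 20° lean instead. The low hook has more room under the duct, so that still clears.

>>> arm_command --series '[{"x":0,"y":0,"z":0,"rx":0,"ry":0,"rz":0},{"x":0,"y":0,"z":0,"rx":0,"ry":0,"rz":0},{"x":0,"y":0,"z":0,"rx":0,"ry":0,"rz":0},{"x":0,"y":0,"z":0,"rx":0,"ry":0,"rz":0},{"x":0,"y":0,"z":0,"rx":0,"ry":0,"rz":0}]' --hand 91.8

```text
time: 15.5
tool_pos: [0.4465, 0.2008, 0.1758]
tool_rot: [3.12, -0.589, -0.009]
contact_force: [0.2, -0.2, 0.6]
opening: 0.0856
grip_force: 0.0
```

>>> arm_command --series '[{"x":0,"y":0,"z":-20,"rx":0,"ry":0,"rz":0},{"x":0,"y":0,"z":-50,"rx":0,"ry":0,"rz":0},{"x":0,"y":0,"z":-80,"rx":0,"ry":0,"rz":0},{"x":0,"y":0,"z":-80,"rx":0,"ry":0,"rz":0},{"x":0,"y":0,"z":-80,"rx":0,"ry":0,"rz":0}]'

```text
time: 16.0
tool_pos: [0.4022, 0.203, 0.2427]
tool_rot: [3.121, -0.591, -0.009]
contact_force: [-0.8, 0.2, 0.7]
opening: 0.092
grip_force: 0.0
```

```bash
cat > ref.py <<'E'
from fit import *
def ref():
    s=observe(); print(s["tool_pos"],s["tool_rot"],s["time"],s["qpos"]); out=[]
    for c in ["wrist","top","scene"]:
        w=read_camera(c); cv2.imwrite(f"pics/r{c}{s['time']}.png",w["pixels"])
        for n in ["shallow_basket_handle","shallow_basket"]:
            print(c,n,[(round(d["confidence"],2),np.array(d["point"])) for d in mark_of(w,n)[:1]])
        ts=[t for t in trace(w,"shallow_basket")[:1]]
        for t in ts: print(t["confidence"],*fit([(w,t["pixels"].astype(np.float32))],M["shallow_basket"],(.4755,.1895,0)))
E
python3 - <<'E'
from ref import *
ref()
p,r=pose([.4755,.1893,.112],-.012,20,.055); b=r.apply([0,0,1]); rel((p-.09*b,r),(p,r))
E
```

```text
[0.4022 0.203  0.2427] [ 3.1211 -0.5908 -0.0094] 16.0 [ 0.4453  0.1163  2.1284 -0.6552  0.4462  2.5646]
wrist shallow_basket_handle [(0.82, array([0.4735, 0.1902, 0.1142]))]
wrist shallow_basket [(0.61, array([ 0.4752,  0.1867, -0.0007]))]
0.72 [ 0.4772  0.1885 -0.0099] 0.03502641245722771
top shallow_basket_handle [(0.68, array([0.478 , 0.1876, 0.1188]))]
top shallow_basket [(0.91, array([0.474 , 0.194 , 0.0013]))]
0.63 [0.4766 0.1898 0.0065] 0.16626106202602386
scene shallow_basket_handle [(0.87, array([0.4767, 0.1937, 0.1171]))]
scene shallow_basket [(0.94, array([0.4762, 0.188 , 0.0012]))]
0.94 [0.4735 0.1892 0.0033] 0.08510889858007431
shift mm [23.3 12.5  8.6] turn deg [  1.16 -13.75  -0.01] world [0.4259 0.1899 0.2483]
shift mm [ 1.9 10.7 96. ] turn deg [  1.16 -13.75  -0.01] world [0.4567 0.1895 0.1637]
```

>>> arm_command --series '[{"x":12,"y":6,"z":0,"rx":0.6,"ry":-7,"rz":0},{"x":23,"y":12.5,"z":8.6,"rx":1.2,"ry":-13.7,"rz":0},{"x":23,"y":12.5,"z":8.6,"rx":1.2,"ry":-13.7,"rz":0},{"x":18,"y":12,"z":30,"rx":1.2,"ry":-13.7,"rz":0},{"x":10,"y":11.4,"z":62,"rx":1.2,"ry":-13.7,"rz":0},{"x":4,"y":11,"z":86,"rx":1.2,"ry":-13.7,"rz":0},{"x":2,"y":10.7,"z":96,"rx":1.2,"ry":-13.7,"rz":0},{"x":2,"y":10.7,"z":96,"rx":1.2,"ry":-13.7,"rz":0},{"x":2,"y":10.7,"z":96,"rx":1.2,"ry":-13.7,"rz":0}]'

```text
time: 17.5
tool_pos: [0.457, 0.1897, 0.1646]
tool_rot: [-3.141, -0.351, -0.012]
contact_force: [-0.2, 0.5, 1.2]
opening: 0.0922
grip_force: 0.0
```

Reached exactly. I'll grip.

>>> arm_command --series '[{"x":0,"y":0,"z":0,"rx":0,"ry":0,"rz":0},{"x":0,"y":0,"z":0,"rx":0,"ry":0,"rz":0},{"x":0,"y":0,"z":0,"rx":0,"ry":0,"rz":0},{"x":0,"y":0,"z":0,"rx":0,"ry":0,"rz":0},{"x":0,"y":0,"z":0,"rx":0,"ry":0,"rz":0},{"x":0,"y":0,"z":0,"rx":0,"ry":0,"rz":0},{"x":0,"y":0,"z":0,"rx":0,"ry":0,"rz":0}]' --hand 40

```text
time: 18.2
tool_pos: [0.4568, 0.1895, 0.164]
tool_rot: [-3.141, -0.35, -0.012]
contact_force: [-1.0, -1.1, 2.1]
opening: 0.054
grip_force: 40.0
```

```bash
python3 - <<'E'
from plan import *
plan(np.array([.4757,.1892,.116]),np.array([.679,.1235,.165]),up=.10)
print(observe()["qpos"])
E
```

```text
0.054047007840569344 39.996914863586426 [-1.0171 -1.1194  2.1085] [0.4568 0.1895 0.164 ] [-3.1408 -0.3502 -0.012 ]
off [-0.0189  0.0001  0.048 ]
shift mm [ 34.3  -0.1 -93.9] turn deg [0. 0. 0.] world [0.4568 0.1895 0.264 ]
shift mm [107.3  51.  -47.1] turn deg [-1.73  0.    4.73] world [0.5408 0.1374 0.245 ]
shift mm [219.6  61.6  -6.1] turn deg [-1.73  0.    4.73] world [0.6602 0.1254 0.245 ]
shift mm [206.5  61.6  29.6] turn deg [-1.73  0.    4.73] world [0.6602 0.1254 0.207 ]
[ 0.2903  0.3424  2.0017 -0.2249  0.472   2.0568]
```

>>> arm_command --series '[{"x":8,"y":0,"z":-22,"rx":0,"ry":0,"rz":0},{"x":18,"y":0,"z":-50,"rx":0,"ry":0,"rz":0},{"x":29,"y":0,"z":-80,"rx":0,"ry":0,"rz":0},{"x":34,"y":0,"z":-94,"rx":0,"ry":0,"rz":0},{"x":34,"y":0,"z":-94,"rx":0,"ry":0,"rz":0},{"x":55,"y":15,"z":-80,"rx":-0.5,"ry":0,"rz":1.4},{"x":80,"y":32,"z":-64,"rx":-1.1,"ry":0,"rz":3},{"x":100,"y":46,"z":-52,"rx":-1.6,"ry":0,"rz":4.3},{"x":107,"y":51,"z":-47,"rx":-1.7,"ry":0,"rz":4.7},{"x":107,"y":51,"z":-47,"rx":-1.7,"ry":0,"rz":4.7},{"x":107,"y":51,"z":-47,"rx":-1.7,"ry":0,"rz":4.7},{"x":107,"y":51,"z":-47,"rx":-1.7,"ry":0,"rz":4.7}]'

```text
time: 19.4
tool_pos: [0.5395, 0.1381, 0.2444]
tool_rot: [-3.141, -0.349, -0.098]
contact_force: [0.0, 0.7, -2.7]
opening: 0.0535
grip_force: 40.0
```

```bash
python3 -c "
from chk import *
chk('shallow_basket','d')"
```

```text
19.4 0.0535415929846367 [ 0.0103  0.7468 -2.7363] [0.5395 0.1381 0.2444] [-3.1405 -0.3489 -0.0983]
wrist hook_high_seat []
wrist hook_low_seat [(0.97, array([0.6821, 0.1232, 0.1633]), array([252.8,  65.8]))]
wrist shallow_basket [(0.92, array([0.5569, 0.1348, 0.0783]), array([253.3, 235.4]))]
wrist shallow_basket_handle [(0.59, array([0.5571, 0.1372, 0.1961]), array([249.8, 257.6]))]
top hook_high_seat [(0.41, array([ 0.6589, -0.0644,  0.2458]), array([303.8, 137.4]))]
top hook_low_seat [(0.52, array([0.6797, 0.1227, 0.1672]), array([232.1, 135.3])), (0.36, array([0.5589, 0.1407, 0.0826]), array([226.7, 182.3]))]
top shallow_basket [(0.62, array([0.5602, 0.1401, 0.0813]), array([227., 182.]))]
top shallow_basket_handle [(0.72, array([0.56  , 0.1365, 0.2002]), array([225.5, 177.2]))]
scene hook_high_seat [(0.62, array([ 0.6575, -0.0632,  0.2433]), array([297.5, 200.4]))]
scene hook_low_seat [(0.64, array([0.6786, 0.1269, 0.1649]), array([283. , 168.5]))]
scene shallow_basket [(0.59, array([0.5601, 0.1348, 0.0815]), array([250.9, 188. ]))]
scene shallow_basket_handle [(0.91, array([0.5605, 0.1422, 0.1986]), array([250.1, 167.2]))]
```

View pics/dwrist.png

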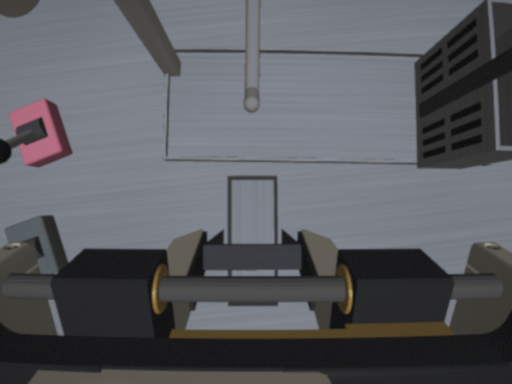

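The hook arm at column 252 lines up with the strap's centre. I'll go forward 121 mm, then down.

>>> arm_command --series '[{"x":28,"y":0,"z":10,"rx":0,"ry":0,"rz":0},{"x":52,"y":0,"z":19,"rx":0,"ry":0,"rz":0},{"x":76,"y":0,"z":27,"rx":0,"ry":0,"rz":0},{"x":96,"y":0,"z":34,"rx":0,"ry":0,"rz":0},{"x":109,"y":0,"z":39,"rx":0,"ry":0,"rz":0},{"x":114,"y":0,"z":41,"rx":0,"ry":0,"rz":0},{"x":114,"y":0,"z":41,"rx":0,"ry":0,"rz":0},{"x":114,"y":0,"z":41,"rx":0,"ry":0,"rz":0},{"x":114,"y":0,"z":41,"rx":0,"ry":0,"rz":0}]'

```text
time: 21.05
tool_pos: [0.6604, 0.1257, 0.2453]
tool_rot: [-3.141, -0.35, -0.099]
contact_force: [0.6, -0.5, -3.1]
opening: 0.0535
grip_force: 40.0
```

```bash
python3 -c "
from chk import *
chk('shallow_basket','e')"
```

```text
21.05 0.053501067497039846 [ 0.6318 -0.5303 -3.0925] [0.6604 0.1257 0.2453] [-3.1405 -0.3495 -0.099 ]
wrist hook_high_seat []
wrist hook_low_seat [(0.92, array([0.6813, 0.1252, 0.1633]), array([249.2, 243.8]))]
wrist shallow_basket [(0.66, array([0.6782, 0.1198, 0.0777]), array([256. , 234.7]))]
wrist shallow_basket_handle [(0.72, array([0.6762, 0.1232, 0.199 ]), array([253. , 261.3]))]
top hook_high_seat []
top hook_low_seat []
top shallow_basket []
top shallow_basket_handle [(0.61, array([0.6782, 0.1192, 0.1992]), array([232.8, 133.2])), (0.5, array([ 0.5534, -0.3884, -0.0024]), array([398.7, 189.1]))]
scene hook_high_seat [(0.38, array([ 0.6612, -0.0635,  0.2427]), array([298.6, 200.3]))]
scene hook_low_seat []
scene shallow_basket [(0.93, array([0.6795, 0.1241, 0.0816]), array([282.3, 182.5]))]
scene shallow_basket_handle []
```

View pics/ewrist.png

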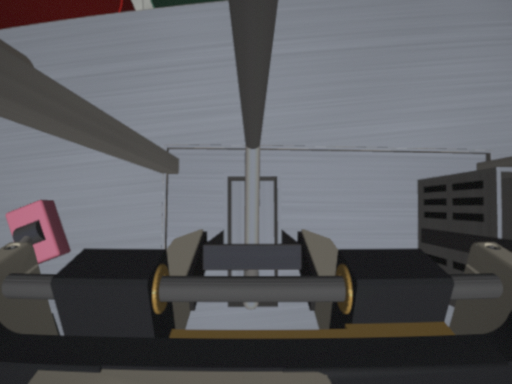

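The hook tip at (251,303) is on the near side and the arm is inside the bow, so I'll lower it.

>>> arm_command --series '[{"x":-4,"y":0,"z":10,"rx":0,"ry":0,"rz":0},{"x":-7,"y":0,"z":19,"rx":0,"ry":0,"rz":0},{"x":-9,"y":0,"z":25,"rx":0,"ry":0,"rz":0},{"x":-10,"y":0,"z":28,"rx":0,"ry":0,"rz":0},{"x":-11,"y":0,"z":30,"rx":0,"ry":0,"rz":0},{"x":-11,"y":0,"z":30,"rx":0,"ry":0,"rz":0}]'

```text
time: 22.4
tool_pos: [0.6612, 0.1256, 0.2134]
tool_rot: [-3.14, -0.35, -0.099]
contact_force: [-0.2, -0.8, -2.8]
opening: 0.0537
grip_force: 40.0
```

>>> arm_command --series '[{"x":-0.5,"y":0,"z":1.5,"rx":0,"ry":0,"rz":0},{"x":-0.5,"y":0,"z":1.5,"rx":0,"ry":0,"rz":0},{"x":-0.5,"y":0,"z":1.5,"rx":0,"ry":0,"rz":0}]'

```text
time: 22.7
tool_pos: [0.6615, 0.1256, 0.2128]
tool_rot: [-3.14, -0.352, -0.099]
contact_force: [-2.5, -0.3, 4.7]
opening: 0.0531
grip_force: 40.0
```

Seated, at +4.7 N. Now I'll release and back out.

>>> arm_command --series '[{"x":0,"y":0,"z":0,"rx":0,"ry":0,"rz":0},{"x":0,"y":0,"z":0,"rx":0,"ry":0,"rz":0},{"x":0,"y":0,"z":0,"rx":0,"ry":0,"rz":0},{"x":0,"y":0,"z":0,"rx":0,"ry":0,"rz":0},{"x":0,"y":0,"z":0,"rx":0,"ry":0,"rz":0}]' --hand 91.8

```text
time: 23.2
tool_pos: [0.6612, 0.1255, 0.2116]
tool_rot: [-3.14, -0.35, -0.099]
contact_force: [0.2, 0.1, -0.6]
opening: 0.0887
grip_force: 0.0
```

>>> arm_command --series '[{"x":0,"y":0,"z":-10,"rx":0,"ry":0,"rz":0},{"x":0,"y":0,"z":-25,"rx":0,"ry":0,"rz":0},{"x":-5,"y":0,"z":-45,"rx":0,"ry":0,"rz":0},{"x":-20,"y":0,"z":-65,"rx":0,"ry":0,"rz":0},{"x":-50,"y":0,"z":-80,"rx":0,"ry":0,"rz":0},{"x":-85,"y":0,"z":-90,"rx":0,"ry":0,"rz":0},{"x":-130,"y":0,"z":-90,"rx":0,"ry":0,"rz":0},{"x":-150,"y":0,"z":-90,"rx":0,"ry":0,"rz":0},{"x":-150,"y":0,"z":-90,"rx":0,"ry":0,"rz":0}]'

```text
time: 24.1
tool_pos: [0.4874, 0.1428, 0.2453]
tool_rot: [-3.141, -0.349, -0.098]
contact_force: [0.5, -0.7, -0.6]
opening: 0.0918
grip_force: 0.0
```

```bash
python3 - <<'E'
from chk import *
chk('shallow_basket','f')
for c in ["wrist","top","scene"]:
    p=read_camera(c)
    for q in ["deep_basket","deep_basket_handle","blower_base","blower_tip"]:
        print(c,q,[(round(d["confidence"],2),np.array(d["point"])) for d in mark_of(p,q)[:5] if d["confidence"]>.3 and (q[0]=="d" or np.hypot(d["point"][0]-.55,d["point"][1]-.395)<.06)])
# lever: push point, closed fingers, vertical tool yaw .18
yw=.18; B=np.array([.5575,.3975,0]); D=R.from_euler("z",yw)
def t(dx,z): return (B+D.apply([dx,0,z+.0655]), R.from_euler("xyz",[PI,0,yw]))
rel(t(-.095,.16),t(-.095,.075),t(.02,.075))
E
```

```text
24.1 0.09179655549054705 [ 0.5223 -0.7403 -0.5899] [0.4874 0.1428 0.2453] [-3.1408 -0.3488 -0.098 ]
wrist hook_high_seat []
wrist hook_low_seat []
wrist shallow_basket [(0.63, array([0.6806, 0.1217, 0.0452]), array([253.7,  71.7])), (0.63, array([0.5595, 0.3973, 0.0023]), array([ 45.1, 204.5]))]
wrist shallow_basket_handle []
top hook_high_seat [(0.42, array([ 0.659 , -0.0654,  0.246 ]), array([304.2, 137.4]))]
top hook_low_seat [(0.66, array([0.6788, 0.1219, 0.1671]), array([232.4, 135.6]))]
top shallow_basket [(0.88, array([0.6811, 0.1274, 0.0497]), array([232.6, 143.4]))]
top shallow_basket_handle [(0.7, array([0.6836, 0.1252, 0.1663]), array([231.3, 134. ]))]
scene hook_high_seat [(0.43, array([ 0.6554, -0.0636,  0.2417]), array([296.9, 200.9]))]
scene hook_low_seat [(0.57, array([0.6797, 0.1209, 0.1689]), array([283.9, 169. ]))]
scene shallow_basket [(0.94, array([0.6787, 0.1272, 0.0495]), array([281.4, 186.8]))]
scene shallow_basket_handle [(0.86, array([0.6805, 0.1281, 0.1665]), array([283.4, 167.8]))]
wrist deep_basket [(0.97, array([ 0.6606, -0.0603,  0.0655]))]
wrist deep_b
[... 221 characters left out ...]
)]
top blower_base [(0.66, array([ 0.5547,  0.399 , -0.0031]))]
top blower_tip [(0.41, array([0.5239, 0.3919, 0.0954]))]
scene deep_basket [(0.72, array([ 0.6594, -0.0653,  0.0707])), (0.62, array([0.6814, 0.1248, 0.0507]))]
scene deep_basket_handle [(0.77, array([ 0.6591, -0.0627,  0.238 ])), (0.39, array([ 0.4721, -0.0111,  0.0046]))]
scene blower_base [(0.54, array([ 0.5555,  0.3977, -0.0047]))]
scene blower_tip []
shift mm [ -53.3 -234.2    1.4] turn deg [  2.74 -19.93 -15.83] world [0.464  0.3805 0.2255]
shift mm [ -82.4 -234.2   81.3] turn deg [  2.74 -19.93 -15.83] world [0.464  0.3805 0.1405]
shift mm [  21.4 -265.8  119.2] turn deg [  2.74 -19.93 -15.83] world [0.5772 0.4011 0.1405]
```

View pics/fwrist.png

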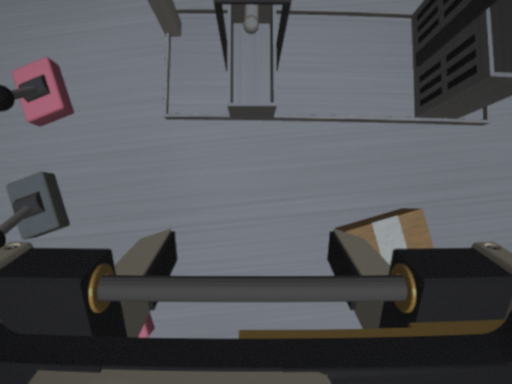

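Both baskets hang at the right heights (handles near 0.240 and 0.166 m). Next is the lever: close the fingers and go above its robot side.

>>> arm_command --series '[{"x":-53,"y":-234,"z":1,"rx":2.7,"ry":-19.9,"rz":-15.8},{"x":-53,"y":-234,"z":1,"rx":2.7,"ry":-19.9,"rz":-15.8},{"x":-53,"y":-234,"z":1,"rx":2.7,"ry":-19.9,"rz":-15.8},{"x":-53,"y":-234,"z":1,"rx":2.7,"ry":-19.9,"rz":-15.8},{"x":-53,"y":-234,"z":1,"rx":2.7,"ry":-19.9,"rz":-15.8},{"x":-53,"y":-234,"z":1,"rx":2.7,"ry":-19.9,"rz":-15.8},{"x":-53,"y":-234,"z":1,"rx":2.7,"ry":-19.9,"rz":-15.8},{"x":-53,"y":-234,"z":1,"rx":2.7,"ry":-19.9,"rz":-15.8},{"x":-53,"y":-234,"z":1,"rx":2.7,"ry":-19.9,"rz":-15.8},{"x":-53,"y":-234,"z":1,"rx":2.7,"ry":-19.9,"rz":-15.8},{"x":-53,"y":-234,"z":1,"rx":2.7,"ry":-19.9,"rz":-15.8}]' --hand 0

```text
time: 26.7
tool_pos: [0.4645, 0.3795, 0.2263]
tool_rot: [3.141, -0.001, 0.178]
contact_force: [-0.4, -0.3, -0.8]
opening: 0.008
grip_force: 0.0
```

```bash
python3 - <<'E'
from h import *
s=observe(); print(s["opening"],s["tool_pos"],s["tool_rot"],s["qpos"],s["time"])
w=read_camera("wrist")
for q in ["blower_tip","blower_base"]: print(q,[(round(d["confidence"],2),np.array(d["point"])) for d in mark_of(w,q)[:6] if d["confidence"]>.3])
yw=.18; B=np.array([.5575,.3975,0]); D=R.from_euler("z",yw)
def t(dx,z): return (B+D.apply([dx,0,z+.0655]), R.from_euler("xyz",[PI,0,yw]))
rel(t(-.095,.075),t(.02,.075))
E
```

```text
0.008024590037659561 [0.4645 0.3795 0.2263] [ 3.1411 -0.0009  0.1782] [ 0.5577  0.5333  1.4054 -0.0008  1.2022  1.9506] 26.7
blower_tip [(0.88, array([0.4156, 0.4579, 0.0907])), (0.81, array([0.5251, 0.3935, 0.0966])), (0.67, array([0.5413, 0.5106, 0.0873]))]
blower_base [(0.94, array([ 0.4516,  0.4716, -0.0005])), (0.88, array([ 0.417 ,  0.305 , -0.0032])), (0.76, array([0.559 , 0.3956, 0.0044]))]
shift mm [-0.2 -0.6 85.6] turn deg [ 0.03 -0.04 -0.07] world [0.464  0.3805 0.1405]
shift mm [114.8  -0.8  85.7] turn deg [ 0.03 -0.04 -0.07] world [0.5772 0.4011 0.1405]
```

>>> arm_command --series '[{"x":0,"y":-1,"z":35,"rx":0,"ry":0,"rz":0},{"x":0,"y":-1,"z":65,"rx":0,"ry":0,"rz":0},{"x":0,"y":-1,"z":85,"rx":0,"ry":0,"rz":0},{"x":0,"y":-1,"z":85,"rx":0,"ry":0,"rz":0},{"x":15,"y":-1,"z":85,"rx":0,"ry":0,"rz":0},{"x":30,"y":-1,"z":85,"rx":0,"ry":0,"rz":0},{"x":42,"y":-1,"z":85,"rx":0,"ry":0,"rz":0},{"x":54,"y":-1,"z":85,"rx":0,"ry":0,"rz":0},{"x":66,"y":-1,"z":85,"rx":0,"ry":0,"rz":0},{"x":78,"y":-1,"z":85,"rx":0,"ry":0,"rz":0},{"x":90,"y":-1,"z":85,"rx":0,"ry":0,"rz":0},{"x":100,"y":-1,"z":85,"rx":0,"ry":0,"rz":0},{"x":105,"y":-1,"z":85,"rx":0,"ry":0,"rz":0},{"x":105,"y":-1,"z":85,"rx":0,"ry":0,"rz":0},{"x":105,"y":-1,"z":85,"rx":0,"ry":0,"rz":0}]'

```text
time: 28.35
tool_pos: [0.5673, 0.4, 0.1416]
tool_rot: [3.141, -0.001, 0.179]
contact_force: [0.3, -0.1, 0.2]
opening: 0.0008
grip_force: 0.0
```

>>> arm_command --series '[{"x":2,"y":0,"z":0,"rx":0,"ry":0,"rz":0},{"x":4,"y":0,"z":0,"rx":0,"ry":0,"rz":0},{"x":4,"y":0,"z":0,"rx":0,"ry":0,"rz":0}]'

```text
time: 28.65
tool_pos: [0.5712, 0.4007, 0.1411]
tool_rot: [3.141, -0.0, 0.179]
contact_force: [-1.0, 0.2, -0.5]
opening: 0.0004
grip_force: 0.4
```

>>> arm_command --series '[{"x":2,"y":0,"z":0,"rx":0,"ry":0,"rz":0},{"x":4,"y":0,"z":0,"rx":0,"ry":0,"rz":0},{"x":4,"y":0,"z":0,"rx":0,"ry":0,"rz":0}]'

```text
time: 28.95
tool_pos: [0.5735, 0.4013, 0.1406]
tool_rot: [3.14, 0.004, 0.18]
contact_force: [-7.5, -1.0, 2.6]
opening: 0.0003
grip_force: 3.9
```

```bash
python3 - <<'E'
from h import *
for c in ["wrist","top","scene"]:
    w=read_camera(c)
    for q in ["blower_tip"]: print(c,[(round(d["confidence"],2),np.array(d["point"])) for d in mark_of(w,q)[:8] if d["confidence"]>.2])
print(R.from_euler("z",.18).apply([.039,0,.092])+[.5575,.397,0])
E
```

```text
wrist [(0.96, array([0.5991, 0.4116, 0.0953])), (0.69, array([0.5403, 0.5103, 0.0901])), (0.64, array([0.664 , 0.3738, 0.0882]))]
top [(0.66, array([0.6587, 0.375 , 0.0922])), (0.49, array([0.3838, 0.2917, 0.0936]))]
scene [(0.52, array([0.6632, 0.3752, 0.093 ])), (0.49, array([0.4167, 0.4552, 0.0917])), (0.46, array([0.5372, 0.5127, 0.0911])), (0.39, array([0.3891, 0.296 , 0.0898]))]
[0.5959 0.404  0.092 ]
```

The force rose to 7.5 N with the ball at its expected on position, so the lever is against its stop. I'll give one small final push, then retreat.

>>> arm_command --series '[{"x":1,"y":0,"z":0,"rx":0,"ry":0,"rz":0},{"x":1,"y":0,"z":0,"rx":0,"ry":0,"rz":0},{"x":-10,"y":0,"z":0,"rx":0,"ry":0,"rz":0},{"x":-35,"y":0,"z":0,"rx":0,"ry":0,"rz":0},{"x":-60,"y":0,"z":-10,"rx":0,"ry":0,"rz":0},{"x":-80,"y":0,"z":-40,"rx":0,"ry":0,"rz":0},{"x":-90,"y":0,"z":-80,"rx":0,"ry":0,"rz":0},{"x":-100,"y":0,"z":-120,"rx":0,"ry":0,"rz":0},{"x":-100,"y":0,"z":-150,"rx":0,"ry":0,"rz":0},{"x":-100,"y":0,"z":-150,"rx":0,"ry":0,"rz":0},{"x":-100,"y":0,"z":-150,"rx":0,"ry":0,"rz":0}]'

```text
time: 30.35
tool_pos: [0.477, 0.3836, 0.2916]
tool_rot: [3.141, -0.002, 0.179]
contact_force: [-0.1, -0.4, -0.2]
opening: 0.0002
grip_force: 0.0
```

```bash
python3 - <<'E'
from h import *
s=observe(); print(s["time"],s["contact_force"])
for c in ["wrist","top","scene"]:
    w=read_camera(c)
    for q in ["blower_tip","deep_basket_handle","shallow_basket_handle","deep_basket","shallow_basket","tube_rack","cap_box"]: print(c,q,[(round(d["confidence"],2),np.array(d["point"])) for d in mark_of(w,q)[:6] if d["confidence"]>.35])
E
```

```text
30.35 [-0.0946 -0.3513 -0.1885]
wrist blower_tip [(0.79, array([0.5375, 0.512 , 0.087 ])), (0.67, array([0.6017, 0.4121, 0.0945])), (0.67, array([0.4194, 0.4577, 0.0936]))]
wrist deep_basket_handle []
wrist shallow_basket_handle []
wrist deep_basket []
wrist shallow_basket []
wrist tube_rack []
wrist cap_box []
top blower_tip [(0.57, array([0.3856, 0.2929, 0.0944])), (0.51, array([0.5982, 0.4084, 0.0939])), (0.51, array([0.4146, 0.4567, 0.0967])), (0.4, array([0.6639, 0.3737, 0.0906]))]
top deep_basket_handle [(0.91, array([ 0.6636, -0.064 ,  0.2387]))]
top shallow_basket_handle [(0.89, array([0.6803, 0.12  , 0.1691]))]
top deep_basket [(0.71, array([ 0.6546, -0.0618,  0.0659]))]
top shallow_basket [(0.83, array([0.6794, 0.1313, 0.0471]))]
top tube_rack [(0.96, array([ 0.5509, -0.3857, -0.0018]))]
top cap_box [(0.8, array([ 0.4691, -0.0094, -0.0033]))]
scene blower_tip [(0.59, array([0.661 , 0.3737, 0.0919])), (0.56, array([0.3859, 0.2942, 0.0901])), (0.55, array([0.5925, 0.4086, 0.0925])), (0.49, array([0.4154, 0.4556, 0.0934]))]
scene deep_basket_handle [(0.93, array([ 0.6573, -0.0652,  0.2392]))]
scene shallow_basket_handle [(0.76, array([0.6818, 0.1278, 0.1668]))]
scene deep_basket [(0.73, array([ 0.663 , -0.0683,  0.0685]))]
scene shallow_basket [(0.97, array([0.6776, 0.1267, 0.0502])), (0.55, array([ 0.4722, -0.0088,  0.002 ]))]
scene tube_rack [(0.93, array([ 0.558 , -0.387 , -0.0015]))]
scene cap_box [(0.9, array([ 0.4697, -0.0095,  0.0026]))]
```

```bash
python3 -c "
from cell import *
print(hand_in())"
```

```text
the job is handed in; nothing more can be done
None
```

The job is handed in at about 30 s: the deep basket hangs on the high hook, the shallow one on the low hook, and after that the blower lever was pushed to its far stop, with the rack and box unmoved. I viewed 11 pictures, one over the limit of 10.

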